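# Hold the monitor's new battery against its sprung contacts for the screws

### The arm

A 6-joint arm with a two-finger parallel gripper is mounted at the origin on a cart in front of the work surface, level with it; the furniture and walls round the work are solid. World frame = base frame: x ahead of the robot, y to its left, z up, the work surface at z = 0. Lengths are in m, angles in rad, forces in N, time in s.
With the tool pointing down it reaches from about 0.25 to 0.8 m from the base axis. Payload 3.9 kg.
Tool frame: the origin (TCP) lies between the finger pads; the fingertips stand 19 mm ahead of it and the grasp point (between the pads) is the TCP; x points along the fingers, y is the direction in which the jaws open and shut, and the axes are right-handed (so a half turn about x gives the same grasp; the last joint's range is limited). The gripper opens to 85 mm and grips with 20 to 120 N. Pads are 22 mm wide; open, the fingers measure 114 mm over their backs; the gripper's body (76 mm by 85 mm) begins 54 mm behind the grasp point. The pads swing forward as they close: fully open they stand 13 mm farther back than shut.
Start: joints at [-1.338, 0.26, -0.138, 1.173, 0, 1.571], TCP at [0.121, -0.511, 0.25] pointing down, gripper open.
Joint ranges: [-2.78, 2.78], [-0.83, 1.72], [-1.28, 1.37], [-1.9, 2.12], [-1.57, 1.48], [-3.14, 3.14]. Speed limits (rad/s): [2.57, 2.57, 3.14, 3.14, 3.14, 3.14].

### API

Orientations are given as a unit quaternion [w, x, y, z].
In Python, from workcell import telemetry, viewer, ticket gives the robot as it stands.
- The arm moves only by the tool arm_command, never from a script. Its argument "increments" is a list of rows, each a list of 7 numbers: the shift along the tool's x, y, z in units of 0.1 m (1.0 is 0.1 m), then the turn, a rotation vector about the tool's x, y, z in units of 180 degrees (1.0 is 180 degrees), then the closure, from 0 (fully open) to 1 (shut). In form: [[x, y, z, rx, ry, rz, jaw], ...]. A call has 1 to 10 rows; each row is the pose to reach, as a shift and turn from the pose measured when the call began, along the tool's axes at that moment, turning the shorter way round; what a row does not reach only later rows make up. A row lasts 1/12 s, in which the tool goes at most 41.7 mm and 7.16 degrees, less where a joint would pass 70% of its speed; a pose out of reach is approached as far as the arm can. A call with a number of a shift or a turn outside -1 to 1 is refused whole. A call with a gripper value outside its range is refused whole. The fingers move at their own pace and stop on an object; "squeeze" is the grip in N (left out, the last holds). Time passes only in rows, so rows that repeat a pose let the fingers close. It gives the time, the measured TCP pose, the force and the opening at its end, in the units of the state.
- telemetry.state(): the state, without advancing time (a new reading comes with each control period).
- viewer.snapshot(name): name is "scene" or "top"; returns a dict with "image" (420x560x3 uint8, red, green, blue), "fx", "fy", "cx", "cy" (pixels), "world_from_camera" (4x4, takes a point from camera to world coordinates). Camera axes: x right, y up, looking along -z (the intrinsics and any distortion apply to the point x, -y, -z); pixel columns grow to the right and rows downward; lengths in m; the calibration is good to about 2 mm. A picture is of the moment at which its call begins. There is no depth.
- ticket.finish_job(): hands the job in, once; it reports no verdict.
The state is a dict: "clock": time; "joint_positions": joint angles; "dq": joint speeds; "joint_torque": joint torques, N m; "tcp_pos": TCP position; "tcp_rot": TCP orientation; "ft_force": force on the tool from outside, world axes, zero at the start; "wrist_torque": the same for the moment, N m; "gripper_width": opening from 0.0 (shut) to 1.0 (fully open).
Only numpy, scipy, OpenCV 4.12 (cv2) and the standard library are available. Lean on these libraries where they do the work, as an engineer would, in place of code of your own. Each camera call takes 0.05 s, during which the arm holds its last target.

### The job

I am changing the battery of the vital-signs monitor that lies face down with its battery bay open. Lift the new battery pack out of the parts bin, put it down flat in the bay with its arrow towards the brass contact pins, and slide it up against the sprung pins until the slots in both its lugs lie over the brass screw inserts. Finish while you still grip it and hold it there with a steady push of about 9 N (5 to 13 N), never pushing the pins in to the end of their travel, so that I can put the screws in; leave the screwdriver and the strip bottle where they are.

Things in the scene. Friction and masses are not known exactly. Their poses are not given: they have to be found in the camera images.
- battery: Dark grey battery pack, 90 (x) x 50 (y) x 46 (z) mm, about 0.3 kg, pale label and arrow on top; lies loose and flat in the bin. Origin: centre of its underside; +x the way of the arrow, to the end with three brass pads. In the bay only the part over 20 mm above its underside stands clear: grip it across the 50 mm, at x about 0 to 10 mm, fingertips at least 22 mm above the underside.
- lug_line (a point): Point on the battery midway between its two lug slots: 36 mm behind its origin (x = -36), 21.5 mm above its underside. The flat lugs stick out 18 mm to either side at the rear (x = -45 to -27 mm; 86 mm over both), 21.5 to 25.5 mm above the underside, each with a slot 9 mm long in x and 5 mm wide, at y = -36.5 and +36.5 mm.
- parts_bin: White open bin, 221 (x) x 144 (y) x 72 (z) mm, inside 204 x 126 mm, floor 3 mm above its underside; does not move. Origin: centre of its underside, axes along its sides, z up. The battery lies on its floor, roughly lengthwise.
- monitor: Vital-signs monitor lying face down, does not move: pale back, blue-grey corner guards, carrying handle at its +x end (to x = 139 mm). 210 (x) x 170 (y) mm; its flat back is 52 mm above the origin, the centre of its underside. The battery, +x axes alike, goes straight down into the bay at x = -7 mm, y = 0, then slides along +x to its place at x = +3 mm, y = 0, z = 32 mm.
- bay_floor (a point): Centre of the floor of the open battery bay in the monitor's back, 32 mm above the monitor's origin; axes as the monitor's. The bay is an upright-walled pocket 112 mm long (x = -56 to +56 mm), 55 mm wide (y = -27.5 to +27.5 mm) and 20 mm deep, its long edges bevelled by 4 mm. The contact pins stick out of its end wall at x = +56 mm.
- screw_line (a point): Point on the monitor's back midway between the two brass screw inserts, which lie beside the bay at y = -36.5 and +36.5 mm: at x = -33 mm, 52 mm above the monitor's underside. Axes as the monitor's. The lug slots are over the inserts when lug_line is straight above this point, within 2.5 mm along x.
- contacts: Three brass pins that slide together along the monitor's x. Origin: midpoint of the tips, when free at x = 42, y = 0, z = 43 mm from the monitor's origin. The battery's end pushes them in, towards +x, 13 mm at most, against a spring of 1.3 N/mm with 1.3 N preload; let go, they push it back. With the slots over the inserts they are in by 6 mm and press with 9 N.
- screwdriver: Screwdriver with red handle, 200 mm long, 26 mm thick, lying on the desk; loose, to be left alone. Origin: under its middle; +x to the tip.
- strip_bottle: Upright white test-strip bottle with black cap, 50 mm in diameter, 133 mm high; loose, to be left alone. Origin: centre of its underside.

How it is judged:
On the way, in this order (a step that is already met when the one before it is completed fails the run):
1. the battery pack is lifted clear out of the parts bin (z of battery in the frame of parts_bin above 0.08 m and contact force between battery and parts_bin below 0.05 N and contact force between the fingers and battery above 1 N), for 0.1 s.
2. it lies flat in the monitor's bay, arrow towards the pins (z of battery in the frame of monitor between 0.03 and 0.036 m and angle between battery's own z axis and vertical below 0.08 rad and angle between the x axis of battery and the x axis of monitor, either way round below 0.09 rad and y of battery in the frame of monitor between -0.0035 and 0.0035 m and x of lug_line in the frame of monitor below -0.02 m), for 0.1 s.
3. it is held against the sprung pins with 5 to 13.5 N, both lug slots over the inserts, for 1 s (z of battery in the frame of monitor between 0.03 and 0.036 m and angle between battery's own z axis and vertical below 0.08 rad and angle between the x axis of battery and the x axis of monitor, either way round below 0.09 rad and y of battery in the frame of monitor between -0.0035 and 0.0035 m and x of lug_line in the frame of screw_line between -0.0028 and 0.0028 m and y of lug_line in the frame of screw_line between -0.0035 and 0.0035 m and contact force between battery and contacts between 5 and 13.5 N and contact force between the fingers and battery above 3 N), for 1 s.
At the end, for the whole second after the job is handed in: The robot still grips the battery, which lies flat in the bay (underside within 4 mm of the bay floor, tilt under 0.08 rad, sideways within 3.5 mm), its lug slots over the screw inserts within 2.8 mm along the bay, pressing the sprung pins with a steady 5 to 13.5 N, at rest (all of step 3 and linear speed of battery below 0.01 m/s); the arm keeps its last pose, push and grip.
It fails at once if the contact pins are pushed in to the end of their travel (more than 12 mm) (x of contacts in the frame of monitor above 0.054 m).
It fails at once if the screwdriver or the strip bottle is displaced by more than 20 mm (distance of any of screwdriver, strip_bottle from where it was at the start of the episode above 0.02 m).
It also fails if it takes over 43 s, if anything falls off the work surface, if the arm or the gripper's body presses on something with over 40 N, if the wrist force passes 120 N, or if a joint passes its speed limit or range.

## Working session

There is one attempt and no reset: what is moved stays moved. The work goes in short steps, Python scripts to look and compute and a tool call to move; the robot and the scene stay as the last step left them, time stands still between calls to the robot, and variables do not carry over. Pictures are saved under pics/ and viewed, and the job is handed in when it is done.

Besides the shell and the picture viewer there is one more tool, called as name([rows], argument=value, ...), one row to a line, values as JSON. arm_command: Moves the arm, as the interface text tells. Its arguments: {"type":"object","properties":{"increments":{"type":"array"},"squeeze":{"type":"number"}},"required":["increments"]}

```bash
mkdir -p pics; ls
python3 - <<'E'
from workcell import telemetry, viewer
import cv2,numpy as np
np.set_printoptions(precision=4,suppress=True)
s=telemetry.state(); print(s)
for n in("scene","top"):
    d=viewer.snapshot(n); cv2.imwrite(f"pics/{n}0.png",d["image"][:,:,::-1]); np.savez(f"{n}0.npz",**d)
    print({k:v for k,v in d.items() if k!="image"})
E
```

```text
pics
{'clock': 0.0, 'joint_positions': array([-1.338 ,  0.2607, -0.1394,  1.1727,  0.    ,  1.5708]), 'dq': array([ 0.0015, -0.0015, -0.0007, -0.0018, -0.0004,  0.0002]), 'joint_torque': array([  0.0009, -40.5668,  25.3926,   0.0187,  -0.    ,   0.    ]), 'tcp_pos': array([ 0.121 , -0.5102,  0.2495]), 'tcp_rot': array([-0.0814, -0.7022, -0.0828,  0.7024]), 'ft_force': array([0.0095, 0.8553, 0.123 ]), 'wrist_torque': array([-0.0019,  0.0183, -0.0696]), 'gripper_width': 0.996895422145625}
{'fx': 518.6040452182705, 'fy': 518.6040452182705, 'cx': 283.62931966065076, 'cy': 207.49872830764303, 'world_from_camera': array([[ 0.9562, -0.198 ,  0.2155,  0.7708],
       [ 0.2925,  0.6703, -0.682 , -0.8802],
       [-0.0094,  0.7151,  0.6989,  0.8128],
       [ 0.    ,  0.    ,  0.    ,  1.    ]])}
{'fx': 508.45952771226484, 'fy': 508.45952771226484, 'cx': 270.10007875779866, 'cy': 209.77024747825013, 'world_from_camera': array([[-0.0026,  0.9866, -0.1633,  0.365 ],
       [-1.    , -0.0028, -0.0008, -0.1462],
       [-0.0012,  0.1633,  0.9866,  1.1702],
       [ 0.    ,  0.    ,  0.    ,  1.    ]])}
```

View pics/scene0.png

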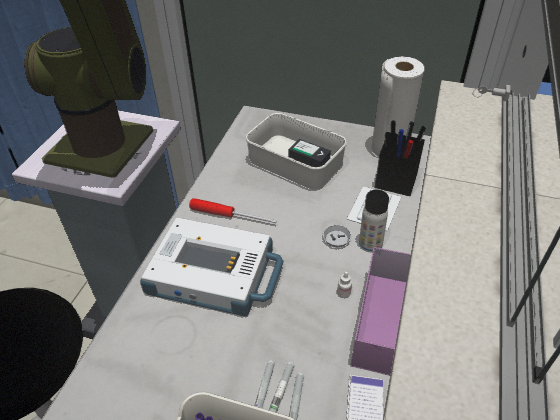

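View pics/top0.png

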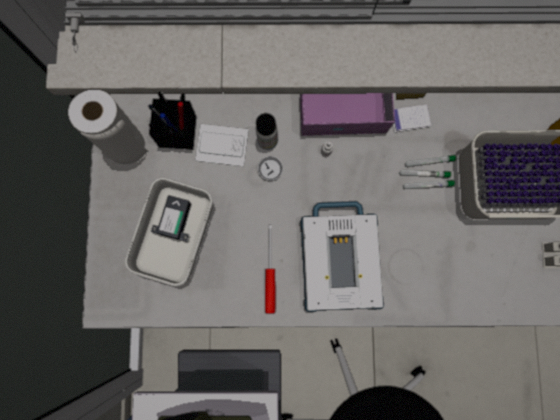

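```bash
cat > h.py <<'E'
import numpy as np,cv2
np.set_printoptions(precision=4,suppress=True)
def load(f):
    d=np.load(f); return {k:d[k] for k in d.files}
def proj(d,p):
    W=d["world_from_camera"]; p=np.atleast_2d(np.array(p,float)); c=(p-W[:3,3])@W[:3,:3]
    return np.c_[d["cx"]+d["fx"]*c[:,0]/-c[:,2], d["cy"]+d["fy"]*(-c[:,1])/-c[:,2]]
def onz(d,px,z):
    W=d["world_from_camera"]; px=np.atleast_2d(np.array(px,float))
    r=np.c_[(px[:,0]-d["cx"])/d["fx"],-(px[:,1]-d["cy"])/d["fy"],-np.ones(len(px))]@W[:3,:3].T
    return W[:3,3]+r*((z-W[2,3])/r[:,2])[:,None]
def crop(d,x0,y0,x1,y1,k,out):
    cv2.imwrite(out,cv2.resize(np.ascontiguousarray(d["image"][y0:y1,x0:x1,::-1]),None,fx=k,fy=k,interpolation=cv2.INTER_CUBIC))
E
python3 - <<'E'
from h import *
t=load("top0.npz");s=load("scene0.npz")
print(proj(t,[[.121,-.511,.25],[0,0,0]]),proj(s,[[.121,-.511,.25],[0,0,0]]))
crop(t,290,190,400,320,5,"pics/mt.png"); crop(t,115,170,225,295,5,"pics/bt.png")
crop(s,130,210,290,325,5,"pics/ms.png"); crop(s,240,105,355,195,6,"pics/bs.png")
E
```

```text
[[484.9    438.2709]
 [203.3317 465.8768]] [[-52.0001 224.8529]
 [100.1908 144.7552]]
```

View pics/mt.png

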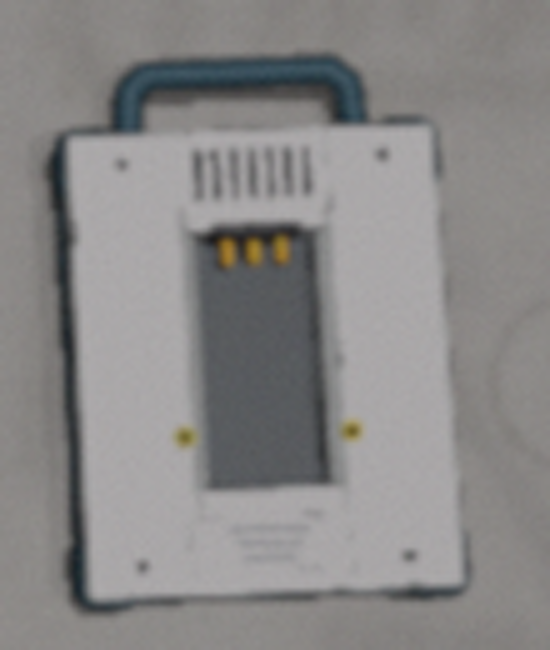

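View pics/bt.png

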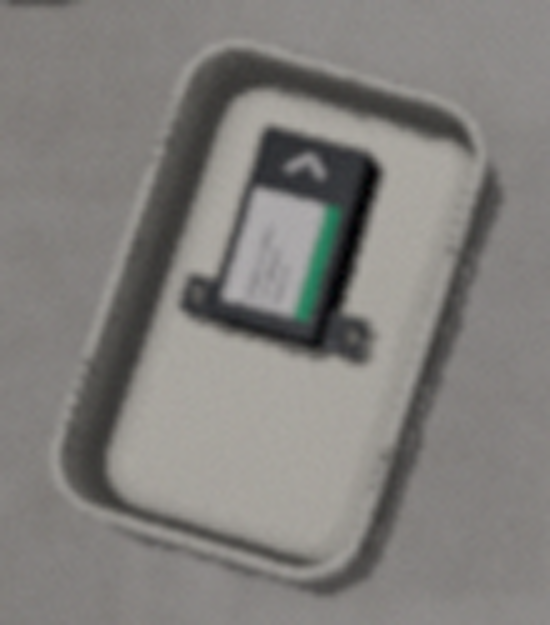

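View pics/ms.png

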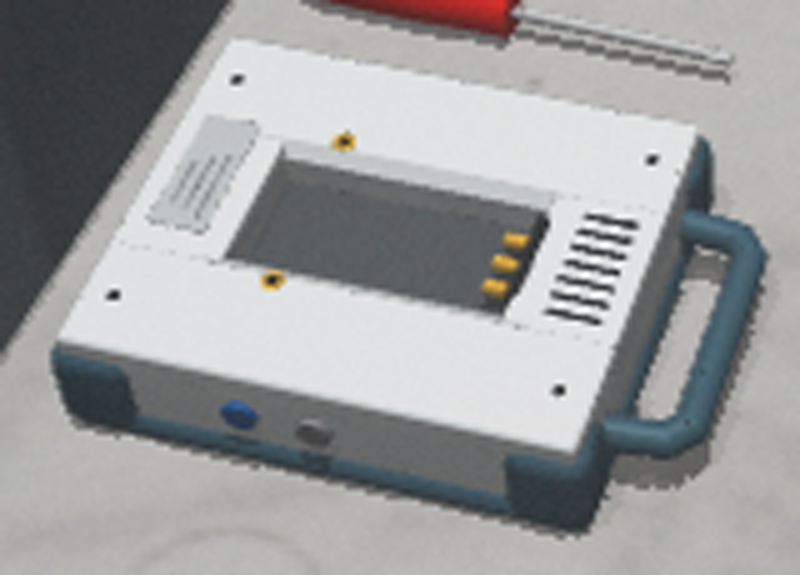

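View pics/bs.png

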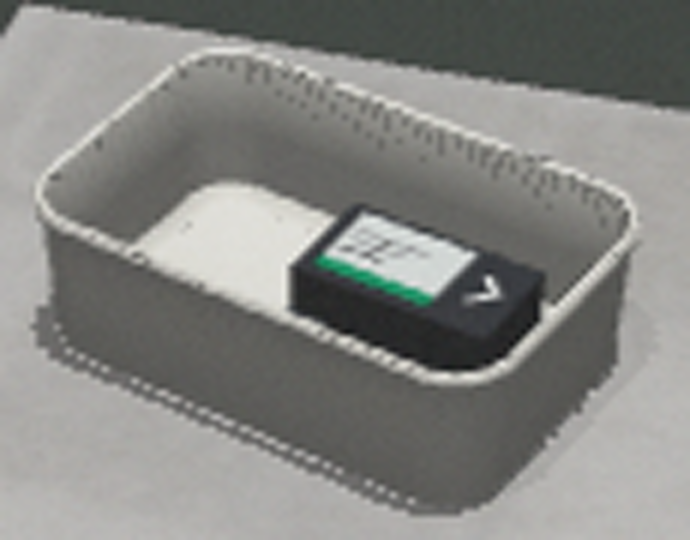

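Run:
```python
from h import *
t=load("top0.npz");s=load("scene0.npz")
for n,d in(("top",t),("scene",s)):
    im=d["image"]; hsv=cv2.cvtColor(im,cv2.COLOR_RGB2HSV)
    m=((hsv[...,0]>15)&(hsv[...,0]<35)&(hsv[...,1]>120)&(hsv[...,2]>90)).astype(np.uint8)
    k,l,st,c=cv2.connectedComponentsWithStats(m,connectivity=8)
    for i in range(1,k):
        if st[i,4]>=3: print(n,c[i],st[i], onz(d,c[i],.052)[0,:2], onz(d,c[i],.043)[0,:2])
    m=(im.min(2)>(150)).astype(np.uint8)
    if n=="top": m[:, :290]=0; m[:190]=0;m[:,400:]=0
    else: m[:,:130]=0;m[:210]=0;m[:,290:]=0
    cs,_=cv2.findContours(m,cv2.RETR_EXTERNAL,cv2.CHAIN_APPROX_NONE)
    c=max(cs,key=cv2.contourArea)[:,0]; w=onz(d,c,.052)[:,:2]
    (cx,cy),(a,b),ang=cv2.minAreaRect((w*1000).astype(np.float32)); print(n,"rect",cx,cy,a,b,ang)
def gam(d,x0,y0,x1,y1,k,out):
    im=d["image"][y0:y1,x0:x1,::-1].astype(float)/255; im=(np.clip(im*2.2,0,1)**.5*255).astype(np.uint8)
    cv2.imwrite(out,cv2.resize(im,None,fx=k,fy=k,interpolation=cv2.INTER_CUBIC))
gam(t,148,185,198,250,10,"pics/bt2.png"); gam(s,282,132,336,170,12,"pics/bs2.png")
```

```text
top [345.9333 239.3333] [345 237   3   6  15] [ 0.4834 -0.3125] [ 0.4844 -0.3139]
top [335. 240.] [334 238   3   5  15] [ 0.482  -0.2883] [ 0.483  -0.2895]
top [340.1538 240.    ] [339 238   3   5  13] [ 0.482  -0.2997] [ 0.4829 -0.301 ]
top [359.5 275.5] [359 275   2   2   4] [ 0.4041 -0.34  ] [ 0.4045 -0.3415]
top rect 435.9461669921875 -303.6430358886719 201.75856018066406 161.32220458984375 2.0699856281280518
scene [198.3333 237.8889] [197 237   4   3   9] [ 0.3992 -0.2683] [ 0.3948 -0.2611]
scene [232.9091 257.7273] [231 257   5   3  11] [ 0.4835 -0.2967] [ 0.4801 -0.2898]
scene [230.5833 262.0833] [229 261   5   3  12] [ 0.4831 -0.3081] [ 0.4797 -0.3013]
scene [184.  265.6] [182 264   5   4  10] [ 0.4018 -0.3412] [ 0.3975 -0.3348]
scene [228.5 267. ] [226 266   6   3  14] [ 0.4837 -0.3204] [ 0.4803 -0.3137]
scene rect 472.5036926269531 -394.71319580078125 291.4468688964844 441.8636474609375 16.584157943725586
```

View pics/bt2.png

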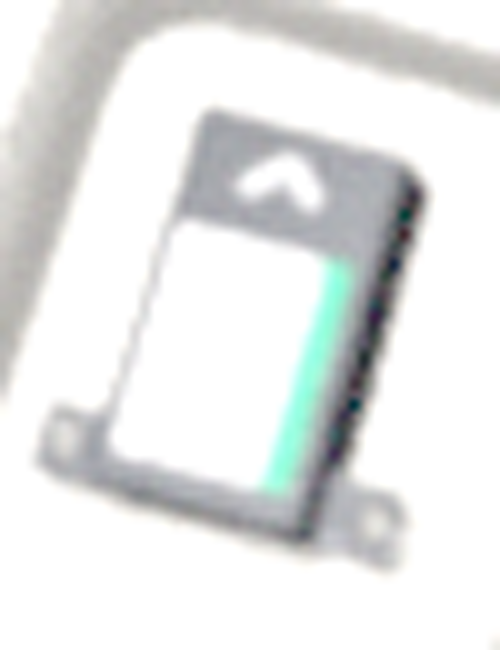

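View pics/bs2.png

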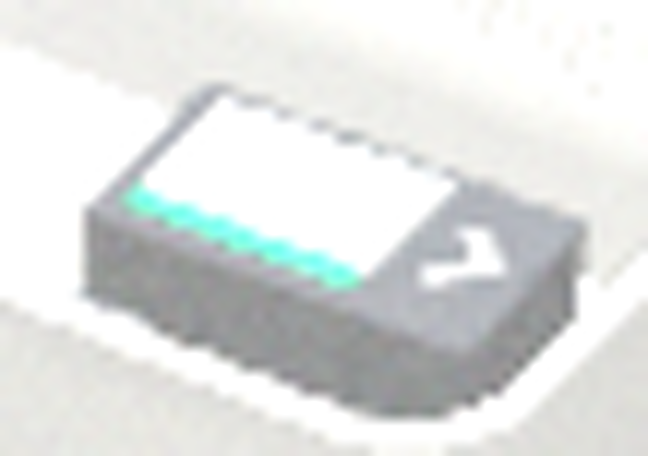

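Run:
```python
from h import *
t=load("top0.npz");s=load("scene0.npz")
def un(p,k,o): return (np.array(p,float)+.5)/k-.5+np.array(o)
# order FL,FR,RL,RR
T=un([[206,112],[400,165],[100,455],[300,530]],10,(148,185))
S=un([[585,215],[465,350],[212,85],[90,210]],12,(282,132))
for n,d,p in(("top",t,T),("scene",s,S)):
    w=onz(d,p,.049)[:,:2]; f=w[:2].mean(0);r=w[2:].mean(0); print(n,w.round(4).tolist(),"c",w.mean(0),"yaw x",np.degrees(np.arctan2(*(f-r)[::-1])), "yaw y",[np.degrees(np.arctan2(-(a)[0],a[1])) for a in (w[0]-w[1],w[2]-w[3])],np.linalg.norm(f-r),np.linalg.norm(w[0]-w[1]),np.linalg.norm(w[2]-w[3]))
# label (white+green)
for n,d,b in(("top",t,(148,185,198,250)),("scene",s,(282,132,336,170))):
    im=d["image"].astype(int)
    # bin rims on plane .072
    m=(d["image"].min(2)>0)
# lugs slots top
print(onz(t,un([[68,440],[375,528]],10,(148,185)),.0285))
# monitor inserts in top
hsv=cv2.cvtColor(t["image"],cv2.COLOR_RGB2HSV); 
w=np.clip(hsv[...,1].astype(float)-60,0,None)*((hsv[...,0]>12)&(hsv[...,0]<40))
P=[]
for c in((326.7,277),(360,275.8)):
    y0,x0=int(c[1])-4,int(c[0])-4; q=w[y0:y0+10,x0:x0+10]; yy,xx=np.mgrid[y0:y0+10,x0:x0+10]; P.append([(q*xx).sum()/q.sum(),(q*yy).sum()/q.sum()])
W=onz(t,P,.052)[:,:2]; print(P,W,W.mean(0),np.linalg.norm(W[0]-W[1]),np.degrees(np.arctan2(-(W[0]-W[1])[0],(W[0]-W[1])[1])))
# corners of back, top view crop5
c=un([[65,133],[434,122],[80,598],[462,590]],5,(290,190)); print(onz(t,c,.052)[:,:2])
c=un([[122,164],[383,154],[143,566],[409,555]],5,(290,190)); w=onz(t,c,.052)[:,:2];print(w,w.mean(0))
c=un([[237,79],[652,159],[114,295],[559,390]],5,(130,210)); w=onz(s,c,.052)[:,:2];print(w,w.mean(0))
# bin rim
c=un([[55,470],[330,580],[490,150],[215,42]],5,(115,170)); print("bin",onz(t,c,.072)[:,:2])
```

```text
top [[0.5831, 0.0836], [0.5709, 0.0397], [0.5056, 0.1048], [0.4887, 0.0599]] c [0.5371 0.072 ] yaw x -14.537771356028625 yaw y [np.float64(-15.569197698752559), np.float64(-20.582291905898757)] 0.08247070994438842 0.04554074904482496 0.04794644165996026
scene [[0.584, 0.0852], [0.5715, 0.0376], [0.5015, 0.1055], [0.4895, 0.0592]] c [0.5366 0.0718] yaw x -14.283578540404896 yaw y [np.float64(-14.717665211456374), np.float64(-14.60037459823229)] 0.08487395850531752 0.049193079877363516 0.04785864795748541
[[0.5116 0.1168 0.0285]
 [0.4914 0.0468 0.0285]]
[[np.float64(326.68172043010753), np.float64(277.0043010752688)], [np.float64(359.8203799654577), np.float64(275.66148531951643)]] [[ 0.4011 -0.2683]
 [ 0.4038 -0.3407]] [ 0.4024 -0.3045] 0.07240540036057859 2.1498427693405664
[[ 0.5354 -0.2175]
 [ 0.5399 -0.3818]
 [ 0.3322 -0.2214]
 [ 0.3352 -0.3864]]
[[ 0.5214 -0.2427]
 [ 0.5255 -0.3587]
 [ 0.3458 -0.2488]
 [ 0.3502 -0.364 ]] [ 0.4357 -0.3035]
[[ 0.3437 -0.2491]
 [ 0.5196 -0.2424]
 [ 0.3479 -0.3648]
 [ 0.5236 -0.3584]] [ 0.4337 -0.3037]
bin [[ 0.4302  0.166 ]
 [ 0.383   0.0464]
 [ 0.5697 -0.019 ]
 [ 0.6187  0.1035]]
```

```bash
cat > plan.py <<'E'
from h import *
import sys
from scipy.spatial.transform import Rotation as R
from workcell import telemetry
# usage: plan.py x y z yawdeg   (yaw: battery x direction; jaw axis = yaw+90 or -90)
x,y,z,yaw=map(float,sys.argv[1:5])
s=telemetry.state(); q=s["tcp_rot"]; M=R.from_quat([q[1],q[2],q[3],q[0]])
c,n=np.cos(np.radians(yaw)),np.sin(np.radians(yaw)); bx=np.array([c,n,0]);by=np.array([-n,c,0]);dn=np.array([0,0,-1.])
best=None
for sg in(1,-1):
    T=R.from_matrix(np.c_[dn,sg*by,np.cross(dn,sg*by)]); rv=(M.inv()*T).as_rotvec()
    if best is None or np.linalg.norm(rv)<np.linalg.norm(best): best=rv
sh=M.inv().apply(np.array([x,y,z])-s["tcp_pos"])
print("t",s["clock"],"pos",s["tcp_pos"],"F",s["ft_force"],"w",s["gripper_width"],"\nq",s["joint_positions"]);print(M.as_matrix())
print("shift",sh*10,"turn",best/np.pi,"deg",np.degrees(np.linalg.norm(best)))
E
python3 plan.py .541 .071 .2 -14.6
```

```text
t 0.1 pos [ 0.121  -0.5103  0.2495] F [ 0.2659  1.1307 -0.3578] w 1.002156971306606 
q [-1.338   0.2606 -0.1392  1.1727  0.      1.5708]
[[-0.0004  0.2307 -0.973 ]
 [ 0.0017 -0.973  -0.2307]
 [-1.     -0.0017 -0.    ]]
shift [ 0.5036 -4.6864 -5.4278] turn [0.1552 0.0001 0.0005] deg 27.937502425948452
```

arm_command([
  [0, -0.85, -1, 0, 0, 0, 0],
  [0, -0.85, -1, 0, 0, 0, 0],
  [0, -0.85, -1, 0, 0, 0, 0],
], squeeze=40)

```text
clock: 0.35
tcp_pos: [0.1949, -0.4087, 0.249]
tcp_rot: [-0.08, -0.702, -0.082, 0.703]
ft_force: [1.4, -0.1, -0.1]
gripper_width: 1.002
```

arm_command([
  [0, -0.85, -1, 0, 0, 0, 0],
  [0, -0.85, -1, 0, 0, 0, 0],
  [0, -0.85, -1, 0, 0, 0, 0],
])

```text
clock: 0.6
tcp_pos: [0.269, -0.307, 0.249]
tcp_rot: [-0.08, -0.702, -0.082, 0.703]
ft_force: [0.5, 0.0, 0.1]
gripper_width: 1.001
```

arm_command([
  [0, -0.85, -1, 0, 0, 0, 0],
  [0, -0.85, -1, 0, 0, 0, 0],
  [0, -0.85, -1, 0, 0, 0, 0],
])

```text
clock: 0.85
tcp_pos: [0.3427, -0.206, 0.2492]
tcp_rot: [-0.08, -0.702, -0.082, 0.703]
ft_force: [0.9, -0.2, -0.2]
gripper_width: 1.001
```

arm_command([
  [0, -0.85, -1, 0, 0, 0, 0],
  [0, -0.85, -1, 0, 0, 0, 0],
  [0, -0.85, -1, 0, 0, 0, 0],
])

```text
clock: 1.1
tcp_pos: [0.4165, -0.105, 0.2493]
tcp_rot: [-0.08, -0.702, -0.082, 0.703]
ft_force: [-0.3, -0.8, 0.3]
gripper_width: 0.996
```

```bash
python3 plan.py .541 .071 .2 -14.6
```

```text
t 1.1 pos [ 0.4165 -0.105   0.2493] F [-0.3065 -0.7533  0.3171] w 0.996215292948717 
q [-0.2491  0.0987 -0.3453  1.1288  0.003   2.6632]
[[-0.0012  0.2274 -0.9738]
 [ 0.0034 -0.9738 -0.2274]
 [-1.     -0.0035  0.0004]]
shift [ 0.4976 -1.4293 -1.6127] turn [0.1541 0.0004 0.0011] deg 27.742405140757217
```

arm_command([
  [0, -0.9, -1, -0.39, 0, 0, 0.3],
  [0, -0.9, -1, -0.39, 0, 0, 0.3],
  [0, -0.9, -1, -0.39, 0, 0, 0.3],
  [0, -0.9, -1, -0.39, 0, 0, 0.3],
  [0, -0.9, -1, -0.39, 0, 0, 0.3],
  [0, -0.9, -1, -0.39, 0, 0, 0.3],
  [0, -0.9, -1, -0.39, 0, 0, 0.3],
  [0, -0.9, -1, -0.39, 0, 0, 0.3],
  [0, -0.9, -1, -0.39, 0, 0, 0.3],
  [0, -0.9, -1, -0.39, 0, 0, 0.3],
])

```text
clock: 1.93
tcp_pos: [0.493, 0.0055, 0.2491]
tcp_rot: [0.47, 0.527, 0.473, -0.527]
ft_force: [-0.1, -0.0, 0.4]
gripper_width: 0.699
```

arm_command([
  [0, 0, 0, -0.39, 0, 0, 0.3],
  [0, 0, 0, -0.39, 0, 0, 0.3],
  [0, 0, 0, -0.39, 0, 0, 0.3],
  [0, 0, 0, -0.39, 0, 0, 0.3],
  [0, 0, 0, -0.39, 0, 0, 0.3],
  [0, 0, 0, -0.39, 0, 0, 0.3],
  [0, 0, 0, -0.39, 0, 0, 0.3],
  [0, 0, 0, -0.39, 0, 0, 0.3],
  [0, 0, 0, -0.39, 0, 0, 0.3],
  [0, 0, 0, -0.39, 0, 0, 0.3],
])

```text
clock: 2.77
tcp_pos: [0.4927, 0.0055, 0.2486]
tcp_rot: [0.688, 0.159, 0.691, -0.157]
ft_force: [0.2, 0.7, 0.3]
gripper_width: 0.701
```

```bash
python3 plan.py .541 .071 .2 -14.6
```

```text
t 2.7667 pos [0.4927 0.0055 0.2486] F [0.1535 0.6806 0.3159] w 0.701490333489187 
q [ 0.009   0.2081 -0.2124  1.1537  0.0034  0.4589]
[[-0.0035  0.4349  0.9005]
 [ 0.0033  0.9005 -0.4349]
 [-1.      0.0015 -0.0046]]
shift [0.4869 0.7996 0.1524] turn [-0.0621 -0.0014 -0.0006] deg 11.18026514416513
```

arm_command([
  [0.49, 0.8, 0.15, -0.062, 0, 0, 0.28],
  [0.49, 0.8, 0.15, -0.062, 0, 0, 0.28],
  [0.49, 0.8, 0.15, -0.062, 0, 0, 0.28],
  [0.49, 0.8, 0.15, -0.062, 0, 0, 0.28],
  [0.49, 0.8, 0.15, -0.062, 0, 0, 0.28],
])

```text
clock: 3.18
tcp_pos: [0.5399, 0.0712, 0.1988]
tcp_rot: [0.699, 0.09, 0.704, -0.089]
ft_force: [0.2, 0.8, 0.3]
gripper_width: 0.718
```

```bash
python3 plan.py .5414 .0709 .1 -14.6;  python3 - <<'E'
from h import *
from workcell import viewer
for n in("scene","top"):
    d=viewer.snapshot(n); np.savez(f"{n}1.npz",**d)
    if n=="top": crop(d,100,140,240,300,4,"pics/t1.png")
    else: crop(d,220,40,380,200,4,"pics/s1.png")
E
```

```text
t 3.1833 pos [0.5399 0.0712 0.1988] F [0.2478 0.7622 0.2686] w 0.7177194501647013 
q [ 0.1293  0.3239 -0.1842  1.0687  0.0031  0.384 ]
[[-0.0064  0.2519  0.9677]
 [ 0.0023  0.9677 -0.2519]
 [-1.      0.0006 -0.0068]]
shift [0.988  0.0007 0.0221] turn [ 0.     -0.0022 -0.0002] deg 0.3920345575455764
```

View pics/s1.png

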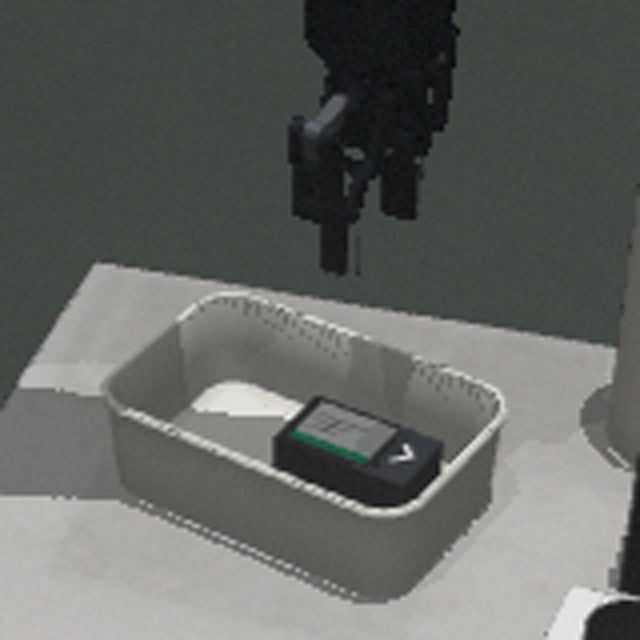

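View pics/t1.png

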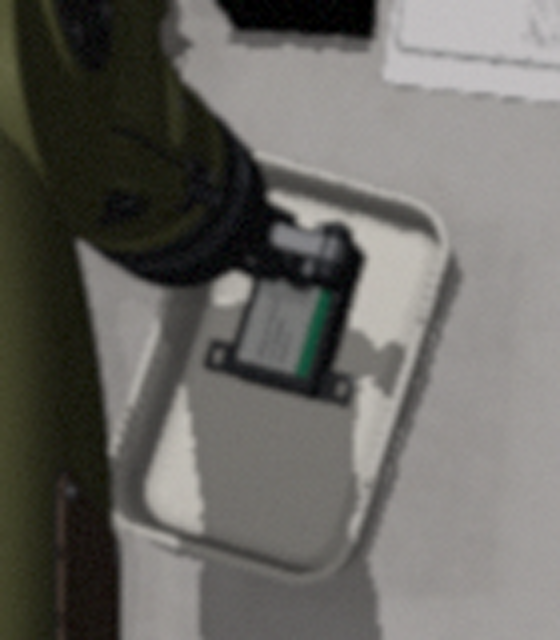

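Run:
```python
from h import *
d=load("scene1.npz")
by=np.array([.252,.968,0]);bx=np.array([.968,-.252,0]);p=np.array([.5399,.0712,.1988])
for dz in(-.010,-.015,-.019,-.024):
  for sy in(-1,1):
    print(dz,sy,[((proj(d,p+sy*by*y+bx*x+[0,0,dz])-[220,40])*4+1.5).round(0)[0].tolist() for y in(.030,.038) for x in(-.011,.011)])
```

```text
-0.01 -1 [[327.0, 258.0], [362.0, 270.0], [319.0, 265.0], [355.0, 277.0]]
-0.01 1 [[381.0, 207.0], [416.0, 218.0], [388.0, 200.0], [423.0, 211.0]]
-0.015 -1 [[327.0, 266.0], [362.0, 278.0], [319.0, 273.0], [355.0, 285.0]]
-0.015 1 [[381.0, 215.0], [415.0, 226.0], [388.0, 208.0], [422.0, 219.0]]
-0.019 -1 [[327.0, 272.0], [362.0, 284.0], [319.0, 279.0], [354.0, 291.0]]
-0.019 1 [[380.0, 221.0], [415.0, 232.0], [387.0, 214.0], [422.0, 225.0]]
-0.024 -1 [[326.0, 280.0], [362.0, 292.0], [319.0, 287.0], [354.0, 299.0]]
-0.024 1 [[380.0, 228.0], [415.0, 239.0], [387.0, 222.0], [421.0, 233.0]]
```

arm_command([
  [0.98, 0, 0.02, 0, -0.002, 0, 0.28],
  [0.98, 0, 0.02, 0, -0.002, 0, 0.28],
  [0.98, 0, 0.02, 0, -0.002, 0, 0.28],
  [0.98, 0, 0.02, 0, -0.002, 0, 0.28],
  [0.98, 0, 0.02, 0, -0.002, 0, 0.28],
])

```text
clock: 3.7
tcp_pos: [0.5412, 0.0693, 0.1026]
tcp_rot: [0.702, 0.091, 0.701, -0.09]
ft_force: [1.1, -0.4, 0.2]
gripper_width: 0.72
```

```bash
python3 plan.py .5414 .0709 .043 -14.6;  python3 - <<'E'
from h import *
from workcell import viewer
for n in("scene","top"):
    d=viewer.snapshot(n); np.savez(f"{n}1.npz",**d)
    if n=="top": crop(d,100,140,240,300,4,"pics/t2.png")
    else: crop(d,220,40,380,200,4,"pics/s2.png")
E
```

```text
t 3.7 pos [0.5412 0.0693 0.1026] F [ 1.1221 -0.4483  0.1936] w 0.7202420712599767 
q [ 0.1269  0.3978 -0.3445  0.827   0.0007  0.3845]
[[ 0.0014  0.2547  0.967 ]
 [ 0.0009  0.967  -0.2547]
 [-1.      0.0013  0.0012]]
shift [ 0.5965  0.0153 -0.0029] turn [-0.0009  0.0004 -0.0004] deg 0.18478466820353825
```

View pics/s2.png

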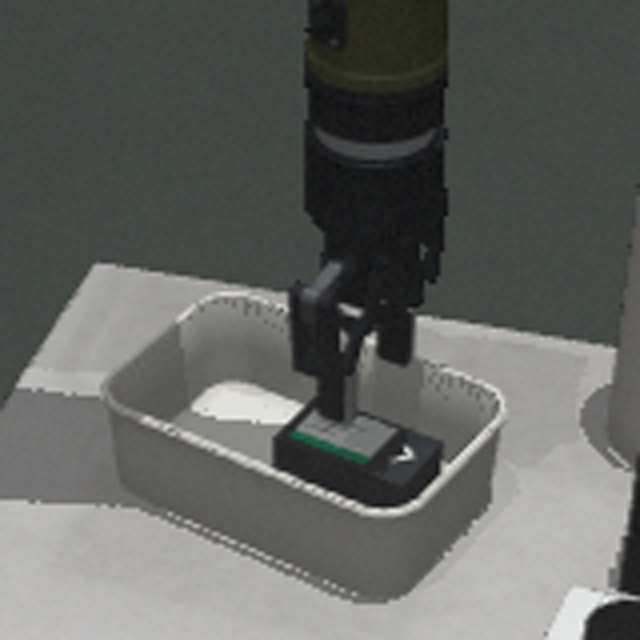

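View pics/t2.png

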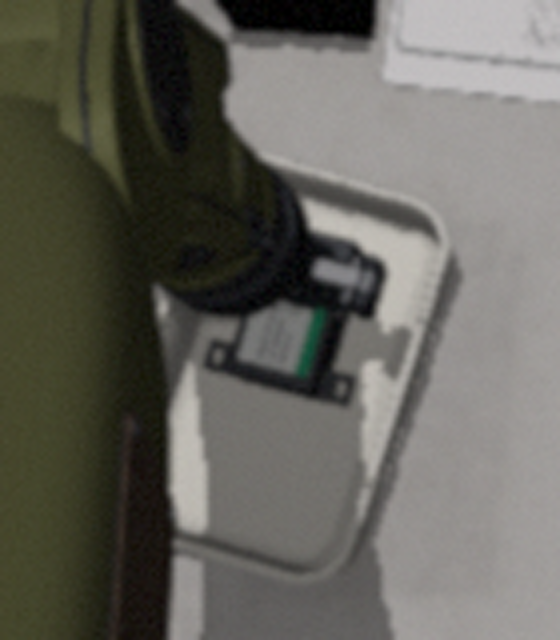

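arm_command([
  [0.2, 0.015, 0, 0, 0, 0, 0.28],
  [0.35, 0.015, 0, 0, 0, 0, 0.28],
  [0.45, 0.015, 0, 0, 0, 0, 0.28],
  [0.45, 0.015, 0, 0, 0, 0, 0.28],
])

```text
clock: 4.13
tcp_pos: [0.5437, 0.0712, 0.0592]
tcp_rot: [0.703, 0.091, 0.699, -0.09]
ft_force: [-0.4, -0.3, -0.0]
gripper_width: 0.721
```

```bash
python3 plan.py .5414 .0709 .043 -14.6
```

```text
t 4.1333 pos [0.5437 0.0712 0.0592] F [-0.3869 -0.2618 -0.0117] w 0.7207170836208159 
q [ 0.1298  0.446  -0.3992  0.7201  0.0008  0.3871]
[[ 0.0054  0.2544  0.9671]
 [ 0.0015  0.9671 -0.2544]
 [-1.      0.0028  0.0048]]
shift [ 0.1615 -0.0095 -0.0222] turn [-0.0008  0.0015 -0.0009] deg 0.3484698821255365
```

arm_command([
  [0.16, -0.01, -0.02, 0, 0.0015, 0, 0.28],
  [0.16, -0.01, -0.02, 0, 0.0015, 0, 0.28],
  [0.16, -0.01, -0.02, 0, 0.0015, 0, 0.28],
  [0.16, -0.01, -0.02, 0, 0.0015, 0, 0.28],
])

```text
clock: 4.47
tcp_pos: [0.5424, 0.0708, 0.0443]
tcp_rot: [0.702, 0.092, 0.701, -0.09]
ft_force: [0.3, 0.4, 0.1]
gripper_width: 0.718
```

arm_command([
  [0, 0, 0, 0, 0, 0, 0.4],
  [0, 0, 0, 0, 0, 0, 0.5],
  [0, 0, 0, 0, 0, 0, 0.6],
  [0, 0, 0, 0, 0, 0, 0.6],
  [0, 0, 0, 0, 0, 0, 0.6],
  [0, 0, 0, 0, 0, 0, 0.6],
], squeeze=50)

```text
clock: 4.97
tcp_pos: [0.5435, 0.0711, 0.0459]
tcp_rot: [0.703, 0.092, 0.7, -0.089]
ft_force: [-1.3, 0.1, 5.4]
gripper_width: 0.578
```

```bash
python3 plan.py .5414 .0709 .143 -14.6
```

```text
t 4.9667 pos [0.5435 0.0711 0.0459] F [-1.3398  0.1169  5.4458] w 0.5777522005184464 
q [ 0.1285  0.4615 -0.4155  0.6884  0.0027  0.3859]
[[ 0.005   0.2545  0.9671]
 [ 0.0034  0.9671 -0.2545]
 [-1.      0.0045  0.004 ]]
shift [-0.9714 -0.0026 -0.0159] turn [-0.0008  0.0013 -0.0014] deg 0.3742519466550127
```

arm_command([
  [-0.15, 0, 0, 0, 0, 0, 0.65],
  [-0.4, 0, 0, 0, 0, 0, 0.65],
  [-0.7, 0, 0, 0, 0, 0, 0.65],
  [-1, 0, 0, 0, 0, 0, 0.65],
  [-1, 0, 0, 0, 0, 0, 0.65],
])

```text
clock: 5.38
tcp_pos: [0.5468, 0.0712, 0.1518]
tcp_rot: [0.706, 0.093, 0.696, -0.088]
ft_force: [1.0, -0.5, -2.8]
gripper_width: 0.574
```

arm_command([
  [-0.5, 0, 0, 0, 0, 0, 0.65],
  [-0.5, 0, 0, 0, 0, 0, 0.65],
  [-0.5, 0, 0, 0, 0, 0, 0.65],
])

```text
clock: 5.63
tcp_pos: [0.5486, 0.0713, 0.2054]
tcp_rot: [0.709, 0.094, 0.694, -0.088]
ft_force: [0.9, 0.0, -2.2]
gripper_width: 0.575
```

```bash
python3 plan.py .4355 -.3035 .2 2.1;  python3 - <<'E'
from h import *
from workcell import viewer
for n in("scene","top"):
    d=viewer.snapshot(n); np.savez(f"{n}2.npz",**d)
    if n=="top": crop(d,100,140,240,300,4,"pics/t3.png")
    else: crop(d,220,40,380,200,4,"pics/s3.png")
E
```

```text
t 5.6333 pos [0.5486 0.0713 0.2054] F [ 0.8586  0.0123 -2.2272] w 0.5753188204245211 
q [ 0.1279  0.3139 -0.1815  1.0522  0.0025  0.3851]
[[ 0.0227  0.2543  0.9669]
 [ 0.0055  0.9671 -0.2544]
 [-0.9997  0.0111  0.0205]]
shift [ 0.0077 -3.9127 -0.1406] turn [-0.0935  0.007  -0.0025] deg 16.889699993108156
```

View pics/s3.png

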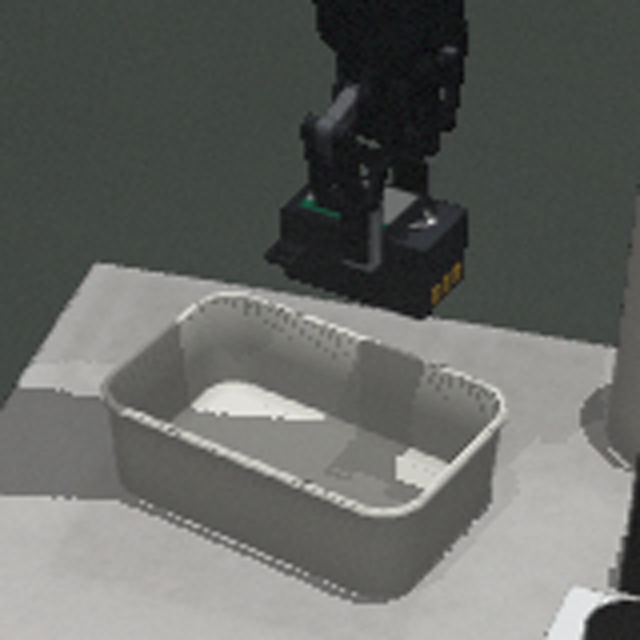

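arm_command([
  [0, -1, -0.03, -0.0935, 0.007, -0.0025, 0.65],
  [0, -1, -0.03, -0.0935, 0.007, -0.0025, 0.65],
  [0, -1, -0.03, -0.0935, 0.007, -0.0025, 0.65],
  [0, -1, -0.03, -0.0935, 0.007, -0.0025, 0.65],
])

```text
clock: 6.07
tcp_pos: [0.514, -0.0284, 0.1974]
tcp_rot: [0.702, -0.013, 0.712, 0.011]
ft_force: [-0.5, -0.7, -3.0]
gripper_width: 0.574
```

```bash
python3 plan.py .4355 -.3035 .2 2.1
```

```text
t 6.0667 pos [ 0.514  -0.0284  0.1974] F [-0.4825 -0.6856 -3.0307] w 0.5735333228886841 
q [-0.0531  0.2816 -0.2501  1.0537 -0.0037 -0.087 ]
[[-0.0148 -0.0339  0.9993]
 [-0.0029  0.9994  0.0339]
 [-0.9999 -0.0024 -0.0148]]
shift [-0.0066 -2.7225 -0.878 ] turn [-0.0009 -0.0047  0.0008] deg 0.8758330429013158
```

arm_command([
  [0, -0.95, -0.3, 0, -0.0045, 0, 0.65],
  [0, -0.95, -0.3, 0, -0.0045, 0, 0.65],
  [0, -0.95, -0.3, 0, -0.0045, 0, 0.65],
])

```text
clock: 6.32
tcp_pos: [0.4845, -0.1265, 0.1955]
tcp_rot: [0.705, -0.012, 0.709, 0.01]
ft_force: [-0.6, 0.2, -2.7]
gripper_width: 0.574
```

arm_command([
  [0, -0.95, -0.3, 0, 0, 0, 0.65],
  [0, -0.95, -0.3, 0, 0, 0, 0.65],
  [0, -0.95, -0.3, 0, 0, 0, 0.65],
])

```text
clock: 6.57
tcp_pos: [0.4551, -0.2251, 0.1936]
tcp_rot: [0.703, -0.011, 0.711, 0.009]
ft_force: [0.5, 0.6, -3.3]
gripper_width: 0.572
```

```bash
python3 plan.py .4325 -.3035 .18 2.1
```

```text
t 6.5667 pos [ 0.4551 -0.2251  0.1936] F [ 0.5361  0.6402 -3.3227] w 0.5720578196951838 
q [-0.4549  0.2676 -0.2804  1.0301 -0.0075 -0.4837]
[[-0.01   -0.0288  0.9995]
 [-0.0035  0.9996  0.0288]
 [-0.9999 -0.0032 -0.0101]]
shift [ 0.1409 -0.7764 -0.2475] turn [-0.0025 -0.0032  0.001 ] deg 0.7532706624080623
```

arm_command([
  [0.14, -0.776, -0.25, -0.0025, -0.0032, 0.001, 0.65],
  [0.14, -0.776, -0.25, -0.0025, -0.0032, 0.001, 0.65],
  [0.14, -0.776, -0.25, -0.0025, -0.0032, 0.001, 0.65],
  [0.14, -0.776, -0.25, -0.0025, -0.0032, 0.001, 0.65],
  [0.14, -0.776, -0.25, -0.0025, -0.0032, 0.001, 0.65],
])

```text
clock: 6.98
tcp_pos: [0.4313, -0.3025, 0.1782]
tcp_rot: [0.706, -0.011, 0.708, 0.014]
ft_force: [0.2, 0.5, -2.2]
gripper_width: 0.575
```

```bash
python3 plan.py .4325 -.3035 .13 2.1;  python3 - <<'E'
from h import *
from workcell import viewer
for n in("scene","top"):
    d=viewer.snapshot(n); np.savez(f"{n}3.npz",**d)
    if n=="top": crop(d,270,170,410,320,4,"pics/t4.png")
    else: crop(d,110,150,310,330,4,"pics/s4.png")
E
```

```text
t 6.9833 pos [ 0.4313 -0.3025  0.1782] F [ 0.1996  0.4929 -2.1865] w 0.5752207542566762 
q [-0.6121  0.307  -0.2661  1.0016  0.0009 -0.6476]
[[-0.0027 -0.0355  0.9994]
 [ 0.003   0.9994  0.0355]
 [-1.      0.0031 -0.0026]]
shift [ 0.4822 -0.0122  0.0129] turn [-0.0004 -0.0008 -0.001 ] deg 0.24310644529993977
```

View pics/s4.png

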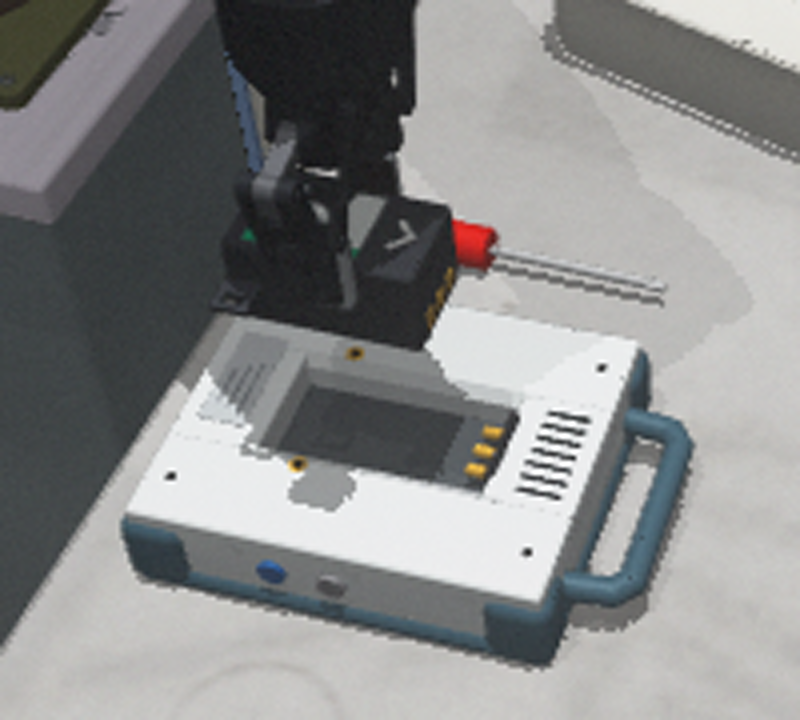

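View pics/t4.png

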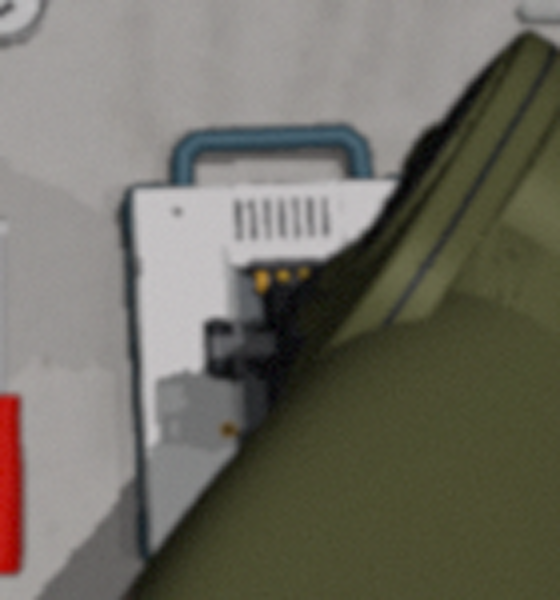

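Run:
```python
from h import *
d=load("scene3.npz")
x0,y0,x1,y1,k=158,190,232,245,10
im=d["image"][y0:y1,x0:x1,::-1].astype(float)/255; im=(np.clip(im*2.5,0,1)**.5*255).astype(np.uint8)
cv2.imwrite("pics/s5.png",cv2.resize(im,None,fx=k,fy=k,interpolation=cv2.INTER_CUBIC))
def show(ox,oy,yaw):
  c,s=np.cos(yaw),np.sin(yaw);R=np.array([[c,-s,0],[s,c,0],[0,0,1]])
  for p in([45,25,46],[45,-25,46],[45,-25,0],[45,25,0],[-27,-43,21.5],[-45,-43,21.5],[-45,-25,46]):
    print(p,((proj(d,R@(np.array(p)/1000)+[ox,oy,.1353])-[x0,y0]+.5)*k-.5).round().tolist())
show(.4263,-.3027,.0356)
```

```text
[45, 25, 46] [[669.0, 107.0]]
[45, -25, 46] [[571.0, 303.0]]
[45, -25, 0] [[597.0, 485.0]]
[45, 25, 0] [[692.0, 289.0]]
[-27, -43, 21.5] [[159.0, 399.0]]
[-45, -43, 21.5] [[64.0, 380.0]]
[-45, -25, 46] [[83.0, 210.0]]
```

View pics/s5.png

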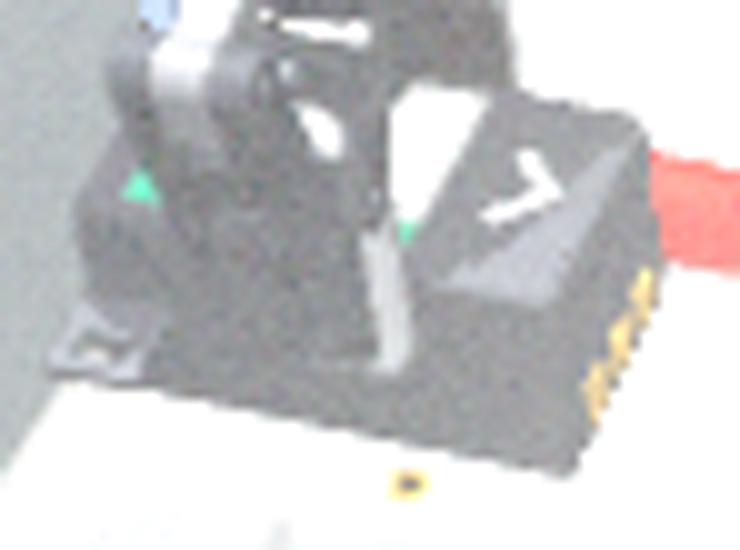

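arm_command([
  [0.2, -0.012, 0.04, 0, -0.001, -0.001, 0.65],
  [0.4, -0.012, 0.04, 0, -0.001, -0.001, 0.65],
  [0.58, -0.012, 0.04, 0, -0.001, -0.001, 0.65],
  [0.58, -0.012, 0.04, 0, -0.001, -0.001, 0.65],
  [0.58, -0.012, 0.04, 0, -0.001, -0.001, 0.65],
  [0.58, -0.012, 0.04, 0, -0.001, -0.001, 0.65],
])

```text
clock: 7.58
tcp_pos: [0.4371, -0.3023, 0.1222]
tcp_rot: [0.708, -0.015, 0.706, 0.013]
ft_force: [0.7, -0.3, -2.1]
gripper_width: 0.574
```

```bash
python3 plan.py .4353 -.3035 .085 2.1;  python3 - <<'E'
from h import *
from workcell import viewer
d=viewer.snapshot("scene"); np.savez("scene4.npz",**d)
x0,y0,x1,y1,k=150,200,250,285,8
im=d["image"][y0:y1,x0:x1,::-1].astype(float)/255; im=(np.clip(im*2,0,1)**.5*255).astype(np.uint8)
cv2.imwrite("pics/s6.png",cv2.resize(im,None,fx=k,fy=k,interpolation=cv2.INTER_CUBIC))
E
```

```text
t 7.5833 pos [ 0.4371 -0.3023  0.1222] F [ 0.6849 -0.2959 -2.0891] w 0.5744976514142356 
q [-0.6052  0.3561 -0.3532  0.8579  0.     -0.6446]
[[ 0.0029 -0.0395  0.9992]
 [-0.002   0.9992  0.0395]
 [-1.     -0.0021  0.0028]]
shift [ 0.3716 -0.0101 -0.0193] turn [0.0009 0.0009 0.0007] deg 0.25766321968506845
```

View pics/s6.png

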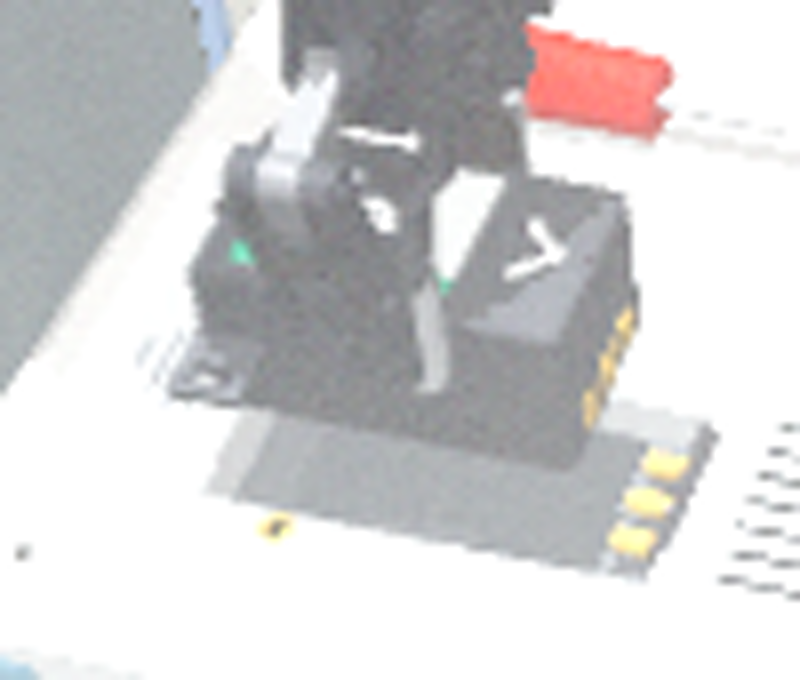

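Run:
```python
from h import *
d=load("scene4.npz")
un=lambda p:(np.array(p,float)+.5)/8-.5+[150,200]
a=np.radians(2.1);R=np.array([[np.cos(a),np.sin(a)],[-np.sin(a),np.cos(a)]])
def mon(p,z): return (onz(d,un(p),z)[:,:2]-[.4335,-.3037])@R.T*1000
z=.1222-.0429
print("bat near bottom edge",mon([[290,407],[430,437],[572,467]],z))
print("bat front-left top",mon([[628,193]],z+.046), "fr",mon([[553,342]],z+.046))
print("lug corners",mon([[170,397],[240,408]],z+.0215))
print("bay near edge",mon([[245,503],[430,537],[625,572]],.052),mon([[712,430]],.052))
print("insert",mon([[276,526]],.052),"pins",mon([[645,463],[628,498],[612,540]],.043))
```

```text
bat near bottom edge [[-31.4074 -21.3591]
 [  3.6939 -21.8006]
 [ 38.74   -22.1206]]
bat front-left top [[40.6562 23.0757]] fr [[ 39.7119 -24.552 ]]
lug corners [[-48.888  -42.0095]
 [-32.1191 -41.0981]]
bay near edge [[-43.0392 -30.9395]
 [  3.3161 -29.6502]
 [ 51.2925 -28.0781]] [[57.1708 18.3467]]
insert [[-33.1627 -35.629 ]] pins [[ 41.719   11.5151]
 [ 41.3592   0.1211]
 [ 41.9495 -13.0585]]
```

arm_command([
  [0.15, -0.01, -0.02, 0, 0.001, 0.001, 0.65],
  [0.27, -0.01, -0.02, 0, 0.001, 0.001, 0.65],
  [0.35, -0.01, -0.02, 0, 0.001, 0.001, 0.65],
  [0.35, -0.01, -0.02, 0, 0.001, 0.001, 0.65],
  [0.35, -0.01, -0.02, 0, 0.001, 0.001, 0.65],
  [0.35, -0.01, -0.02, 0, 0.001, 0.001, 0.65],
])

```text
clock: 8.13
tcp_pos: [0.4361, -0.3043, 0.0884]
tcp_rot: [0.708, -0.014, 0.706, 0.014]
ft_force: [0.9, 1.0, -2.6]
gripper_width: 0.572
```

```bash
python3 plan.py .4353 -.3035 .075 2.1;  python3 - <<'E'
from h import *
from workcell import viewer
d=viewer.snapshot("scene"); np.savez("scene5.npz",**d)
x0,y0,x1,y1,k=150,200,250,285,8
im=d["image"][y0:y1,x0:x1,::-1].astype(float)/255; im=(np.clip(im*2,0,1)**.5*255).astype(np.uint8)
cv2.imwrite("pics/s7.png",cv2.resize(im,None,fx=k,fy=k,interpolation=cv2.INTER_CUBIC))
E
```

```text
t 8.1333 pos [ 0.4361 -0.3043  0.0884] F [ 0.8905  0.9632 -2.6009] w 0.5720173748479644 
q [-0.6096  0.392  -0.3987  0.7784  0.0007 -0.6488]
[[ 0.0018 -0.0391  0.9992]
 [-0.0004  0.9992  0.0391]
 [-1.     -0.0005  0.0018]]
shift [ 0.1341  0.0089 -0.0083] turn [0.0008 0.0006 0.0002] deg 0.17660008939199368
```

View pics/s7.png

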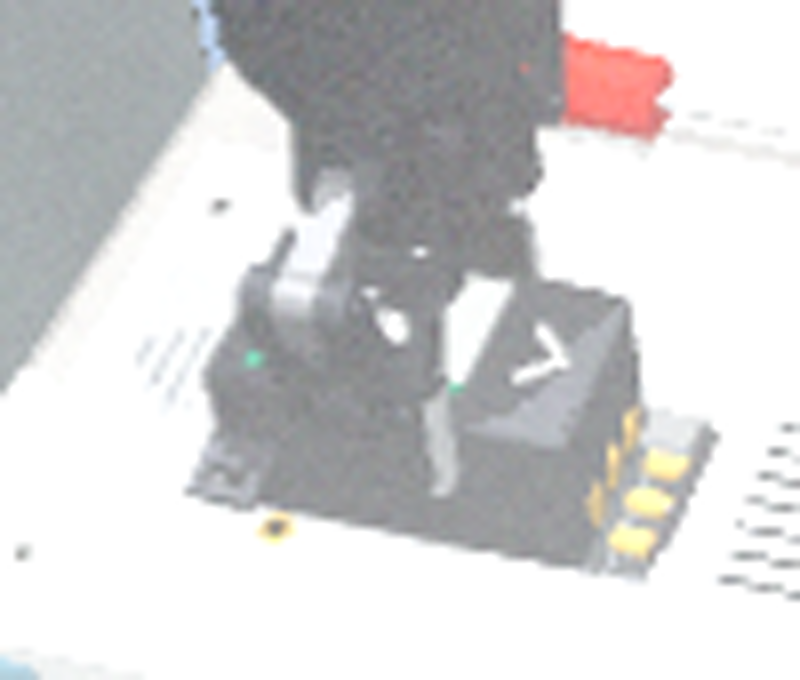

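arm_command([
  [0.06, 0.007, -0.008, 0.0008, 0.0006, 0, 0.65],
  [0.1, 0.007, -0.008, 0.0008, 0.0006, 0, 0.65],
  [0.135, 0.007, -0.008, 0.0008, 0.0006, 0, 0.65],
  [0.135, 0.007, -0.008, 0.0008, 0.0006, 0, 0.65],
  [0.135, 0.007, -0.008, 0.0008, 0.0006, 0, 0.65],
])

```text
clock: 8.6
tcp_pos: [0.4355, -0.3039, 0.0749]
tcp_rot: [0.707, -0.013, 0.707, 0.013]
ft_force: [0.4, -1.4, -1.9]
gripper_width: 0.572
```

```bash
python3 plan.py .4353 -.3035 .0745 2.1
```

```text
t 8.6 pos [ 0.4355 -0.3039  0.0749] F [ 0.386  -1.3678 -1.9323] w 0.572326698995578 
q [-0.609   0.4064 -0.4176  0.746  -0.0006 -0.6454]
[[ 0.0003 -0.0365  0.9993]
 [-0.001   0.9993  0.0365]
 [-1.     -0.001   0.0003]]
shift [ 0.0039  0.0045 -0.002 ] turn [-0.0001  0.0001  0.0003] deg 0.05950994502880929
```

arm_command([
  [0.02, 0.003, 0, 0, 0, 0, 0.65],
  [0.02, 0.003, 0, 0, 0, 0, 0.65],
  [0.02, 0.003, 0, 0, 0, 0, 0.65],
])

```text
clock: 8.85
tcp_pos: [0.4355, -0.304, 0.0748]
tcp_rot: [0.707, -0.014, 0.707, 0.012]
ft_force: [-4.7, 0.9, 13.2]
gripper_width: 0.573
```

```bash
python3 plan.py .4353 -.3035 .0745 2.1
```

```text
t 8.85 pos [ 0.4355 -0.304   0.0748] F [-4.693   0.933  13.1806] w 0.5731102346721008 
q [-0.6088  0.4058 -0.419   0.7439 -0.001  -0.6451]
[[ 0.0011 -0.0364  0.9993]
 [-0.002   0.9993  0.0364]
 [-1.     -0.002   0.0011]]
shift [ 0.0027  0.0047 -0.0022] turn [-0.0001  0.0003  0.0006] deg 0.13235503164028825
```

arm_command([
  [0.003, 0.003, 0, 0, 0, 0, 0.65],
  [0.003, 0.003, 0, 0, 0, 0, 0.65],
  [0.003, 0.003, 0, 0, 0, 0, 0.65],
  [0.003, 0.003, 0, 0, 0, 0, 0.65],
])

```text
clock: 9.18
tcp_pos: [0.4357, -0.3039, 0.0748]
tcp_rot: [0.708, -0.014, 0.706, 0.012]
ft_force: [-1.1, 0.5, 5.3]
gripper_width: 0.571
```

arm_command([
  [0.003, 0, 0.01, 0, 0, 0, 0.65],
  [0.003, 0, 0.02, 0, 0, 0, 0.65],
  [0.003, 0, 0.03, 0, 0, 0, 0.65],
  [0.003, 0, 0.03, 0, 0, 0, 0.65],
])

```text
clock: 9.52
tcp_pos: [0.4375, -0.3039, 0.0748]
tcp_rot: [0.707, -0.014, 0.707, 0.012]
ft_force: [-4.8, -0.2, 8.0]
gripper_width: 0.574
```

```bash
python3 plan.py .4453 -.3035 .0747 2.1
```

```text
t 9.5167 pos [ 0.4375 -0.3039  0.0748] F [-4.8372 -0.1882  8.0206] w 0.5735591918760565 
q [-0.6054  0.4086 -0.4139  0.7474 -0.0031 -0.6415]
[[-0.001  -0.0362  0.9993]
 [-0.003   0.9993  0.0362]
 [-1.     -0.003  -0.0012]]
shift [0.0014 0.0008 0.0785] turn [-0.0002 -0.0004  0.001 ] deg 0.18554799684340703
```

arm_command([
  [-0.005, 0, 0, 0, 0, 0, 0.65],
  [-0.005, 0, 0.01, 0, 0, 0, 0.65],
  [-0.005, 0, 0.02, 0, 0, 0, 0.65],
  [-0.005, 0, 0.02, 0, 0, 0, 0.65],
])

```text
clock: 9.85
tcp_pos: [0.439, -0.3036, 0.0749]
tcp_rot: [0.706, -0.014, 0.708, 0.012]
ft_force: [-2.7, -0.3, 0.5]
gripper_width: 0.575
```

```bash
python3 plan.py .4453 -.3035 .0747 2.1
```

```text
t 9.85 pos [ 0.439  -0.3036  0.0749] F [-2.6601 -0.2844  0.5038] w 0.5754042125510531 
q [-0.6031  0.411  -0.4096  0.7507 -0.0036 -0.6392]
[[-0.0024 -0.0362  0.9993]
 [-0.0027  0.9993  0.0362]
 [-1.     -0.0026 -0.0025]]
shift [ 0.0022 -0.001   0.0629] turn [-0.0001 -0.0008  0.0008] deg 0.2078435974507163
```

arm_command([
  [0, 0, 0.01, 0, -0.0008, 0, 0.65],
  [0, 0, 0.02, 0, -0.0008, 0, 0.65],
  [0, 0, 0.025, 0, -0.0008, 0, 0.65],
  [0, 0, 0.025, 0, -0.0008, 0, 0.65],
])

```text
clock: 10.18
tcp_pos: [0.4401, -0.3036, 0.0749]
tcp_rot: [0.706, -0.014, 0.708, 0.012]
ft_force: [-5.9, 0.4, 5.3]
gripper_width: 0.576
```

arm_command([
  [0, 0, 0.01, 0, -0.0005, 0, 0.65],
  [0, 0, 0.02, 0, -0.0005, 0, 0.65],
  [0, 0, 0.03, 0, -0.0005, 0, 0.65],
  [0, 0, 0.03, 0, -0.0005, 0, 0.65],
])

```text
clock: 10.52
tcp_pos: [0.4412, -0.3035, 0.075]
tcp_rot: [0.705, -0.014, 0.709, 0.011]
ft_force: [-7.5, -1.4, 6.8]
gripper_width: 0.574
```

```bash
python3 plan.py .4453 -.3035 .0747 2.1
python3 - <<'E'
from h import *
from workcell import viewer
d=viewer.snapshot("scene"); np.savez("scene6.npz",**d)
x0,y0,x1,y1,k=150,210,250,285,8
im=d["image"][y0:y1,x0:x1,::-1].astype(float)/255; im=(np.clip(im*2,0,1)**.5*255).astype(np.uint8)
cv2.imwrite("pics/s8.png",cv2.resize(im,None,fx=k,fy=k,interpolation=cv2.INTER_CUBIC))
E
```

```text
t 10.5167 pos [ 0.4412 -0.3035  0.075 ] F [-7.4941 -1.3921  6.7716] w 0.5744001003338797 
q [-0.5992  0.4144 -0.4034  0.7551 -0.0059 -0.6347]
[[-0.005  -0.0354  0.9994]
 [-0.0037  0.9994  0.0354]
 [-1.     -0.0035 -0.0052]]
shift [ 0.0027 -0.0014  0.0406] turn [-0.0004 -0.0016  0.0011] deg 0.3636035801923298
```

View pics/s8.png

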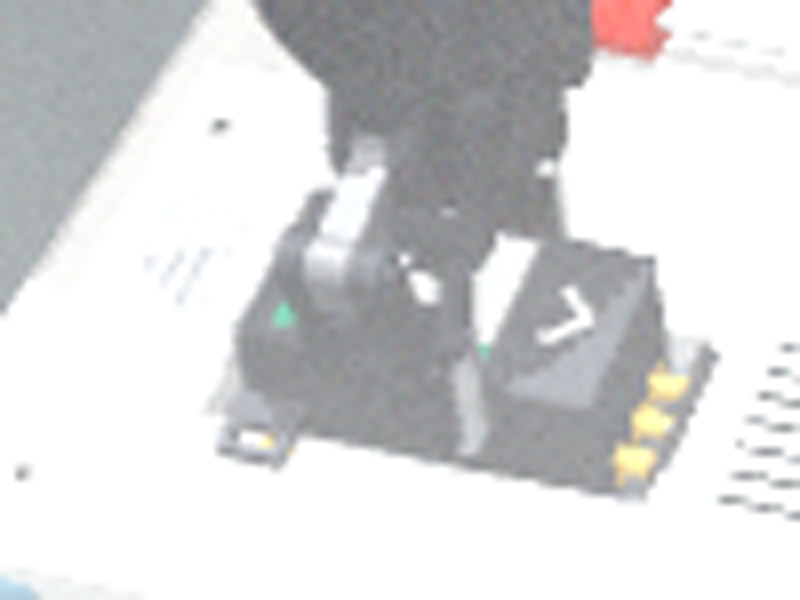

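arm_command([
  [-0.003, 0, 0.015, 0, -0.001, 0, 0.65],
  [-0.003, 0, 0.025, 0, -0.001, 0, 0.65],
  [-0.003, 0, 0.035, 0, -0.001, 0, 0.65],
  [-0.003, 0, 0.035, 0, -0.001, 0, 0.65],
])

```text
clock: 10.9
tcp_pos: [0.4423, -0.3034, 0.0751]
tcp_rot: [0.705, -0.014, 0.709, 0.011]
ft_force: [-9.3, -1.5, 5.9]
gripper_width: 0.573
```

arm_command([
  [-0.003, 0, 0.015, 0, -0.001, 0, 0.65],
  [-0.003, 0, 0.025, 0, -0.001, 0, 0.65],
  [-0.003, 0, 0.03, 0, -0.001, 0, 0.65],
  [-0.003, 0, 0.03, 0, -0.001, 0, 0.65],
])

```text
clock: 11.23
tcp_pos: [0.4424, -0.3033, 0.0752]
tcp_rot: [0.704, -0.014, 0.71, 0.01]
ft_force: [-9.3, -1.9, 8.0]
gripper_width: 0.574
```

```bash
cat > look.py <<'E'
import sys
from h import *
from workcell import viewer
n=sys.argv[1]
d=viewer.snapshot("scene"); np.savez(f"scene_{n}.npz",**d)
x0,y0,x1,y1,k=150,210,250,285,8
im=d["image"][y0:y1,x0:x1,::-1].astype(float)/255; im=(np.clip(im*2,0,1)**.5*255).astype(np.uint8)
cv2.imwrite(f"pics/{n}.png",cv2.resize(im,None,fx=k,fy=k,interpolation=cv2.INTER_CUBIC))
E
python3 plan.py .4453 -.3035 .0747 2.1; python3 look.py s9
```

```text
t 11.2333 pos [ 0.4424 -0.3033  0.0752] F [-9.3308 -1.9325  8.0492] w 0.5744364989256526 
q [-0.5957  0.4173 -0.3977  0.7609 -0.0094 -0.6297]
[[-0.0095 -0.034   0.9994]
 [-0.0049  0.9994  0.034 ]
 [-0.9999 -0.0046 -0.0097]]
shift [ 0.0046 -0.0026  0.0287] turn [-0.0008 -0.0031  0.0015] deg 0.632897296787314
```

View pics/s9.png

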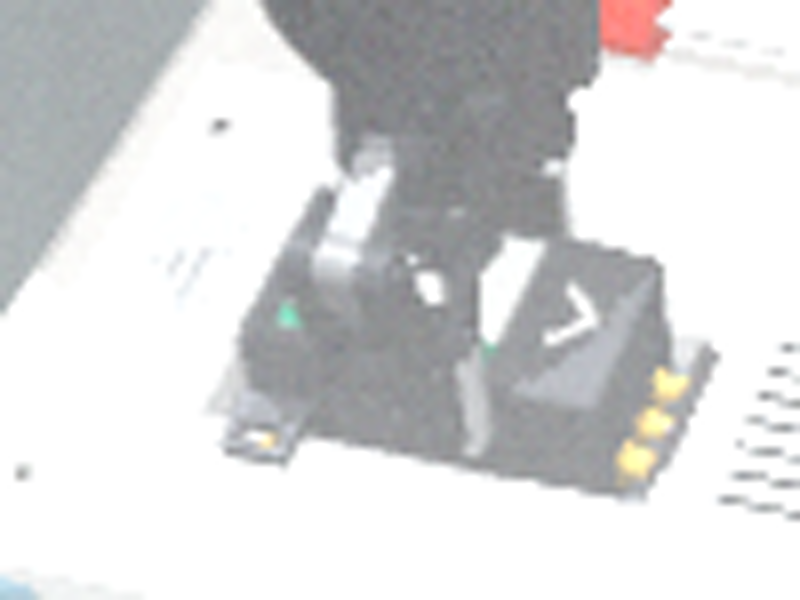

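arm_command([
  [-0.01, -0.002, 0.02, 0, -0.003, 0.001, 0.65],
  [-0.01, -0.002, 0.03, 0, -0.003, 0.001, 0.65],
  [-0.01, -0.002, 0.04, 0, -0.003, 0.001, 0.65],
  [-0.01, -0.002, 0.045, 0, -0.003, 0.001, 0.65],
  [-0.01, -0.002, 0.045, 0, -0.003, 0.001, 0.65],
  [-0.01, -0.002, 0.045, 0, -0.003, 0.001, 0.65],
])

```text
clock: 11.78
tcp_pos: [0.4438, -0.3032, 0.0752]
tcp_rot: [0.705, -0.012, 0.709, 0.011]
ft_force: [-7.7, -2.1, 1.4]
gripper_width: 0.573
```

```bash
python3 plan.py .4453 -.3035 .0747 2.1; python3 look.py s10
```

```text
t 11.7833 pos [ 0.4438 -0.3032  0.0752] F [-7.7313 -2.1247  1.3581] w 0.5734708260908208 
q [-0.5965  0.4186 -0.3956  0.7612 -0.0051 -0.6296]
[[-0.0066 -0.0331  0.9994]
 [-0.0016  0.9995  0.0331]
 [-1.     -0.0014 -0.0067]]
shift [ 0.0046 -0.0033  0.0147] turn [-0.0011 -0.0021  0.0005] deg 0.44229006407721083
```

View pics/s10.png

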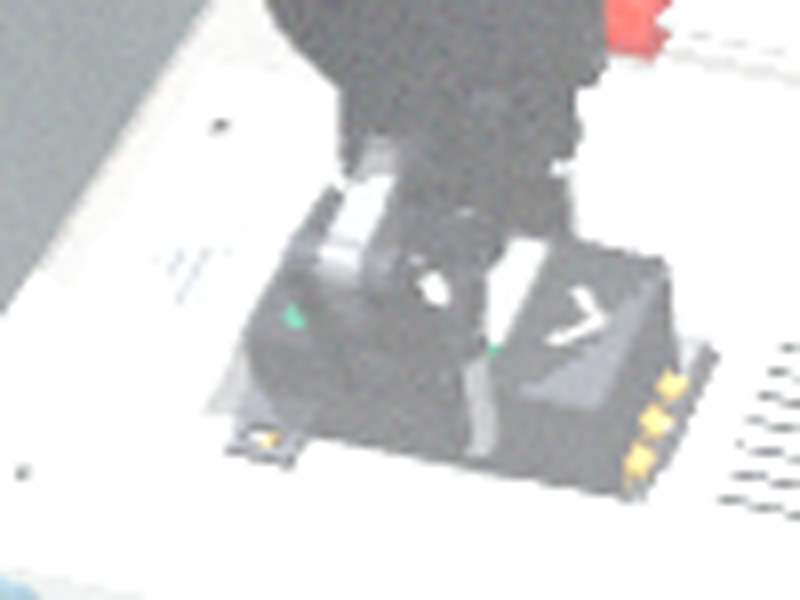

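arm_command([
  [-0.004, -0.008, 0.03, -0.001, -0.002, 0, 0.65],
  [-0.004, -0.008, 0.045, -0.001, -0.002, 0, 0.65],
  [-0.004, -0.008, 0.055, -0.001, -0.002, 0, 0.65],
  [-0.004, -0.008, 0.055, -0.001, -0.002, 0, 0.65],
  [-0.004, -0.008, 0.055, -0.001, -0.002, 0, 0.65],
  [-0.004, -0.008, 0.055, -0.001, -0.002, 0, 0.65],
])

```text
clock: 12.33
tcp_pos: [0.4448, -0.3033, 0.0751]
tcp_rot: [0.704, -0.013, 0.71, 0.012]
ft_force: [-11.9, -1.6, 8.5]
gripper_width: 0.573
```

```bash
python3 plan.py .4453 -.3035 .0747 2.1; python3 look.py s11
```

```text
t 12.3333 pos [ 0.4448 -0.3033  0.0751] F [-11.8879  -1.6067   8.5279] w 0.5730541885381836 
q [-0.595   0.4213 -0.3911  0.7653 -0.0062 -0.6301]
[[-0.0091 -0.0352  0.9993]
 [-0.0013  0.9994  0.0351]
 [-1.     -0.001  -0.0092]]
shift [ 0.0041 -0.002   0.0047] turn [-0.0005 -0.0029  0.0003] deg 0.535441898717207
```

View pics/s11.png

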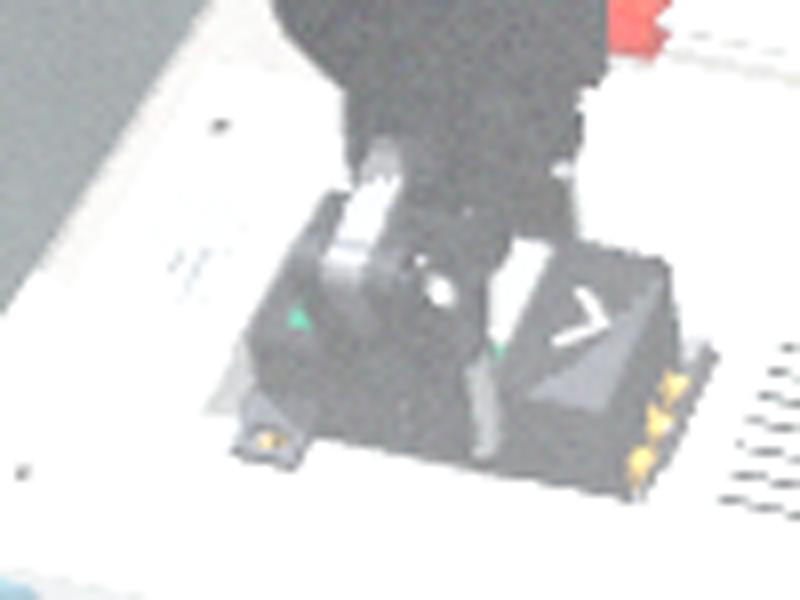

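arm_command([
  [-0.01, -0.006, 0.042, 0, -0.003, 0, 0.65],
  [-0.01, -0.006, 0.042, 0, -0.003, 0, 0.65],
  [-0.01, -0.006, 0.042, 0, -0.003, 0, 0.65],
  [-0.01, -0.006, 0.042, 0, -0.003, 0, 0.65],
  [-0.01, -0.006, 0.042, 0, -0.003, 0, 0.65],
  [-0.01, -0.006, 0.042, 0, -0.003, 0, 0.65],
  [-0.01, -0.006, 0.042, 0, -0.003, 0, 0.65],
  [-0.01, -0.006, 0.042, 0, -0.003, 0, 0.65],
])

```text
clock: 13.05
tcp_pos: [0.4448, -0.3033, 0.0752]
tcp_rot: [0.704, -0.012, 0.71, 0.012]
ft_force: [-10.1, -0.8, 4.5]
gripper_width: 0.574
```

```bash
python3 plan.py .4453 -.3035 .0747 2.1; python3 look.py s12
python3 - <<'E'
from h import *
from workcell import viewer
d=viewer.snapshot("top"); crop(d,290,190,400,320,5,"pics/t12.png")
E
```

```text
t 13.05 pos [ 0.4448 -0.3033  0.0752] F [-10.0956  -0.8376   4.518 ] w 0.5744967207098671 
q [-0.5955  0.4209 -0.3916  0.7646 -0.0052 -0.6296]
[[-0.0082 -0.0341  0.9994]
 [-0.0008  0.9994  0.0341]
 [-1.     -0.0005 -0.0082]]
shift [ 0.0046 -0.0024  0.0048] turn [-0.0008 -0.0026  0.0002] deg 0.4926196744990318
```

View pics/s12.png

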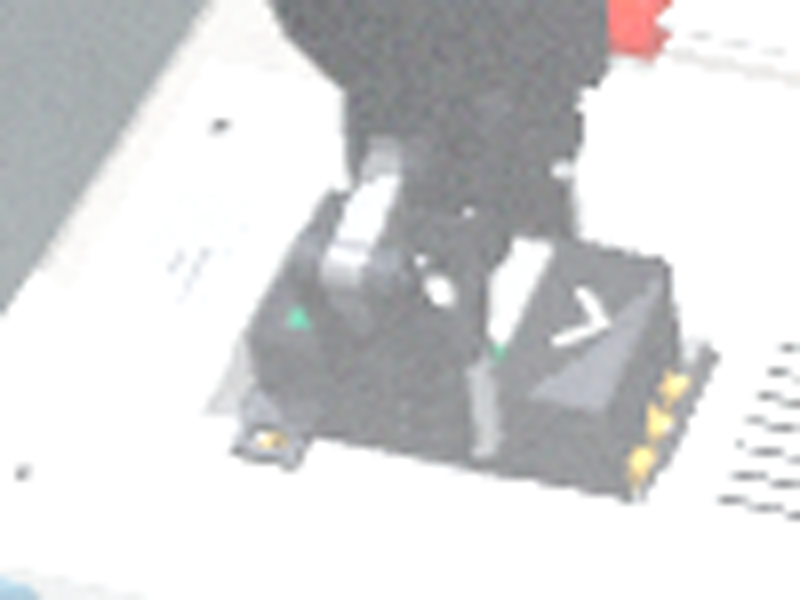

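View pics/t12.png

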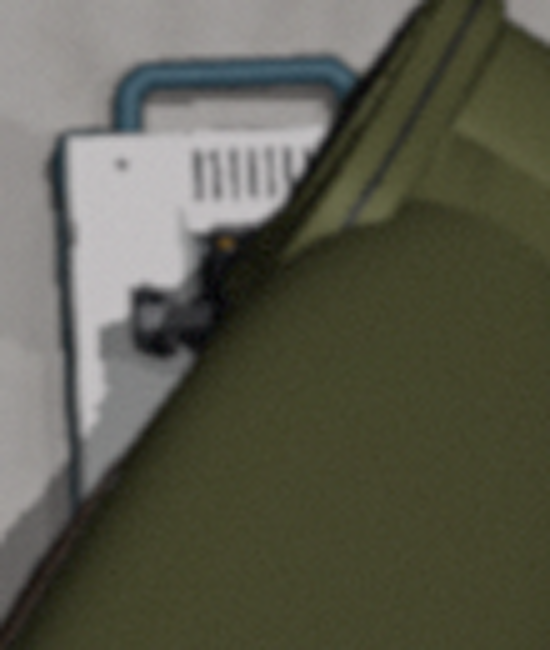

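Run:
```python
from h import *
d=load("scene_s12.npz")
un=lambda p:(np.array(p,float)+.5)/8-.5+[150,210]
a=np.radians(2.1);R=np.array([[np.cos(a),np.sin(a)],[-np.sin(a),np.cos(a)]])
def mon(p,z): return (onz(d,un(p),z)[:,:2]-[.4335,-.3037])@R.T*1000
print("lug",mon([[235,452],[297,468]],.0535),"slot ctr",mon([[268,438]],.0575))
print("front top", mon([[664,260],[600,408]],.078),"pin tips",mon([[662,380],[645,418],[630,460]],.043))
x0,y0,x1,y1=175,255,195,275
im=d["image"][y0:y1,x0:x1,::-1].astype(float)/255; im=(np.clip(im*1.6,0,1)**.6*255).astype(np.uint8)
cv2.imwrite("pics/lug12.png",cv2.resize(im,None,fx=25,fy=25,interpolation=cv2.INTER_CUBIC))
```

```text
lug [[-41.1296 -40.8247]
 [-25.1096 -41.6585]] slot ctr [[-33.4032 -37.8485]]
front top [[ 46.0579  21.4282]
 [ 46.6261 -25.4388]] pin tips [[ 45.3989  13.4405]
 [ 45.3164   1.1417]
 [ 46.1008 -11.9872]]
```

View pics/lug12.png

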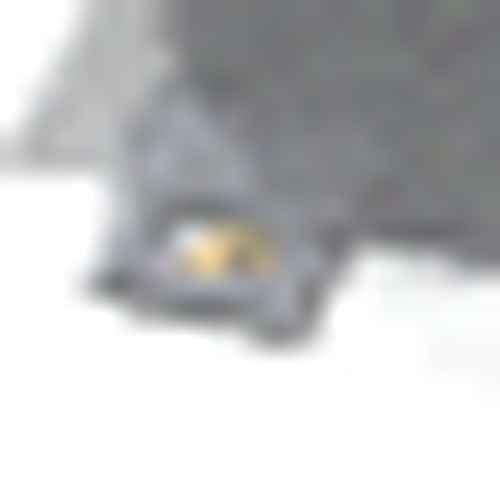

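arm_command([
  [-0.012, -0.006, 0.05, 0, -0.003, 0, 0.65],
  [-0.012, -0.006, 0.052, 0, -0.003, 0, 0.65],
  [-0.012, -0.006, 0.052, 0, -0.003, 0, 0.65],
  [-0.012, -0.006, 0.052, 0, -0.003, 0, 0.65],
  [-0.012, -0.006, 0.052, 0, -0.003, 0, 0.65],
  [-0.012, -0.006, 0.052, 0, -0.003, 0, 0.65],
  [-0.012, -0.006, 0.052, 0, -0.003, 0, 0.65],
  [-0.012, -0.006, 0.052, 0, -0.003, 0, 0.65],
  [-0.012, -0.006, 0.052, 0, -0.003, 0, 0.65],
  [-0.012, -0.006, 0.052, 0, -0.003, 0, 0.65],
])

```text
clock: 13.98
tcp_pos: [0.4453, -0.3032, 0.0752]
tcp_rot: [0.704, -0.012, 0.71, 0.012]
ft_force: [-11.0, -1.7, 4.6]
gripper_width: 0.575
```

```bash
python3 plan.py .4453 -.3035 .0747 2.1; python3 look.py s13
python3 - <<'E'
from h import *
d=load("scene_s13.npz")
x0,y0,x1,y1=175,255,195,275
im=d["image"][y0:y1,x0:x1,::-1].astype(float)/255; im=(np.clip(im*1.6,0,1)**.6*255).astype(np.uint8)
cv2.imwrite("pics/lug13.png",cv2.resize(im,None,fx=25,fy=25,interpolation=cv2.INTER_CUBIC))
E
```

```text
t 13.9833 pos [ 0.4453 -0.3032  0.0752] F [-11.0311  -1.7134   4.6389] w 0.5746069663548387 
q [-0.595   0.4215 -0.3903  0.7657 -0.005  -0.6279]
[[-0.0084 -0.0329  0.9994]
 [-0.0004  0.9995  0.0329]
 [-1.     -0.0001 -0.0084]]
shift [ 0.0051 -0.003   0.0004] turn [-0.0012 -0.0027  0.    ] deg 0.5285326396109647
```

View pics/lug13.png

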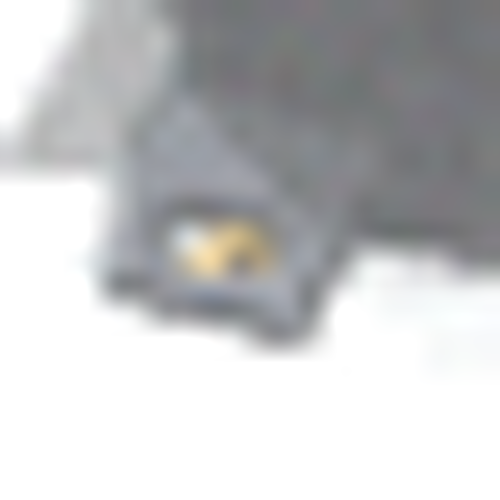

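arm_command([
  [-0.012, -0.005, 0.047, -0.0005, -0.003, 0, 0.65],
  [-0.012, -0.005, 0.047, -0.0005, -0.003, 0, 0.65],
  [-0.012, -0.005, 0.047, -0.0005, -0.003, 0, 0.65],
  [-0.012, -0.005, 0.047, -0.0005, -0.003, 0, 0.65],
  [-0.012, -0.005, 0.047, -0.0005, -0.003, 0, 0.65],
  [-0.012, -0.005, 0.047, -0.0005, -0.003, 0, 0.65],
  [-0.012, -0.005, 0.047, -0.0005, -0.003, 0, 0.65],
  [-0.012, -0.005, 0.047, -0.0005, -0.003, 0, 0.65],
  [-0.012, -0.005, 0.047, -0.0005, -0.003, 0, 0.65],
  [-0.012, -0.005, 0.047, -0.0005, -0.003, 0, 0.65],
])

```text
clock: 14.87
tcp_pos: [0.4453, -0.3032, 0.0752]
tcp_rot: [0.704, -0.012, 0.71, 0.012]
ft_force: [-11.6, -2.0, 3.1]
gripper_width: 0.574
```

arm_command([
  [-0.012, -0.005, 0.046, -0.0005, -0.003, 0, 0.65],
  [-0.012, -0.005, 0.046, -0.0005, -0.003, 0, 0.65],
  [-0.012, -0.005, 0.046, -0.0005, -0.003, 0, 0.65],
  [-0.012, -0.005, 0.046, -0.0005, -0.003, 0, 0.65],
  [-0.012, -0.005, 0.046, -0.0005, -0.003, 0, 0.65],
  [-0.012, -0.005, 0.046, -0.0005, -0.003, 0, 0.65],
  [-0.012, -0.005, 0.046, -0.0005, -0.003, 0, 0.65],
  [-0.012, -0.005, 0.046, -0.0005, -0.003, 0, 0.65],
  [-0.012, -0.005, 0.046, -0.0005, -0.003, 0, 0.65],
  [-0.012, -0.005, 0.046, -0.0005, -0.003, 0, 0.65],
])

```text
clock: 15.7
tcp_pos: [0.4453, -0.3032, 0.0752]
tcp_rot: [0.704, -0.012, 0.71, 0.012]
ft_force: [-11.0, -1.4, 3.7]
gripper_width: 0.572
```

```bash
python3 plan.py .4453 -.3035 .0747 2.1; python3 look.py s14; python3 look.py s15;python3 plan.py .4453 -.3035 .0747 2.1
```

```text
t 15.7 pos [ 0.4453 -0.3032  0.0752] F [-11.0355  -1.3594   3.6835] w 0.5717494063366408 
q [-0.5952  0.4217 -0.39    0.7661 -0.0048 -0.6285]
[[-0.0085 -0.0333  0.9994]
 [-0.0001  0.9994  0.0333]
 [-1.      0.0002 -0.0085]]
shift [ 0.0052 -0.0028  0.0004] turn [-0.0011 -0.0027 -0.0001] deg 0.5232756452077449
t 15.8 pos [ 0.4453 -0.3032  0.0752] F [-11.0983  -1.4941   4.2837] w 0.5700235751802059 
q [-0.5951  0.4217 -0.39    0.7661 -0.0049 -0.6285]
[[-0.0085 -0.0333  0.9994]
 [-0.0001  0.9994  0.0333]
 [-1.      0.0002 -0.0085]]
shift [ 0.0053 -0.0028  0.0003] turn [-0.001  -0.0027 -0.0001] deg 0.5222665567985935
```

View pics/s15.png

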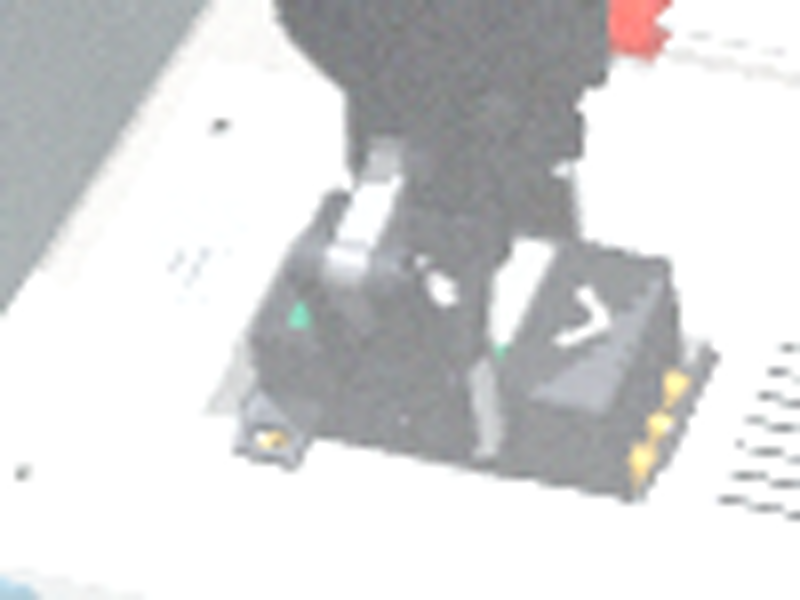

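```bash
python3 -c "
from workcell import ticket; print(ticket.finish_job())"
```

```text
the job is handed in; nothing more can be done
None
```

The battery is in the bay with its arrow towards the contact pins. I handed the job in at about 15.8 s, with the arm still gripping the pack and holding it against the sprung pins.

- **Slots over inserts:** In the last close-up, the near lug's slot sits over its brass insert, within about 1 mm along the bay. The far lug is hidden behind the arm, so I inferred it from the battery's alignment rather than seeing it.
- **Push:** The wrist reads a steady 11 N or so along the bay, and the tool stayed still for the last 1.7 s. That reading includes friction on the bay floor. The estimated pin travel of 5.5 to 6 mm, from the tool's position and the pictures, gives about 8.5 to 9 N on the pins themselves. They stayed well short of the end of their travel.
- **Lying flat:** Tool height matches the battery resting on the bay floor. The tool leans about 0.5°, and sideways it is within about 0.5 mm of the bay's centre as I measured it.
- **Disagreement and limits:** The two cameras differed by about 2 mm in where they placed the monitor. I settled that by comparing the battery and the bay within the same picture.
- **Screwdriver and bottle:** I kept clear of both. I did not measure their positions again at the end.

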